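# Push the work phone through the gap onto the desk charger

## Robot

A 7-joint arm with a two-finger parallel gripper is mounted at the origin on the work surface. World frame = base frame: x ahead of the robot, y to its left, z up, the work surface at z = 0. Lengths are in m, angles in rad, forces in N, time in s.
With the tool pointing down it reaches from about 0.35 to 0.9 m from the base axis. Payload 8.1 kg.
Tool frame: the origin (TCP) lies on the front face of the gripper's body, between the roots of the fingers; the fingertips stand 66 mm ahead of it and the grasp point (between the pads) lies 47 mm ahead of it (arm.finger_overhang is the distance from the TCP to the fingertips, in m); z points along the fingers, y is the line along which they close (so a half turn about z gives the same grasp; the last joint's range is limited). The gripper opens to 92 mm and grips with 3 to 60 N. Pads are 19 mm wide; open, the fingers measure 130 mm over their backs; the gripper's body (75 mm by 190 mm) begins 47 mm behind the grasp point.
Start: joints at [1.167, 0.434, 0.025, 1.573, -0.012, 1.134, -0.075], TCP at [0.185, -0.597, 0.292] pointing down, gripper open.
Joint ranges: [-2.62, 2.62], [-0.44, 2.09], [-1.27, 1.32], [0.08, 2.57], [-1.32, 4.46], [0.12, 2], [-2.74, 2.74]. Speed limits (rad/s): [2.22, 2.22, 3.01, 3.01, 3.14, 3.14, 3.14].

## Interface

Orientations are given as a rotation vector (axis times angle).
In Python, from cell import readout, cams, workorder, spotter, arm gives the robot as it stands.
- The arm moves only by the tool tcp_steps, called after ">>>" as name(argument=value, ...) on one line, values as JSON. Schema: {"type":"object","properties":{"increments":{"type":"array","items":{"type":"object","properties":{"x":{"type":"number"},"y":{"type":"number"},"z":{"type":"number"},"twist":{"type":"number"},"jaw":{"type":"number"}},"additionalProperties":false,"required":["jaw"]},"minItems":1,"maxItems":10},"squeeze":{"type":"number"},"only":{"type":"string"},"quiet":{"type":"boolean"},"lines":{"type":"string"}},"required":["increments"],"additionalProperties":false}. increments is a list of rows, 1 to 10 of them, each an object with the fields x, y, z (the shift in parts of the range, where 1.0 means 0.75 m), twist (a turn about the tool's z in a scale on which 1.0 is 2 rad), jaw (the opening from 0.0 (shut) to 1.0 (fully open)); a field left out counts as zero (the opening has to be given); each row shifts and turns the commanded pose from where the row before left it, along the tool's axes as they then stand; what a row does not reach is not made up. A row lasts 1/10 s, in which the tool goes at most 0.05 m and 0.15 rad, less where a joint would pass 70% of its speed; a pose out of reach is approached as far as the arm can. The fingers move at their own pace and stop on an object; squeeze is the grip in N (left out, the last holds). Time passes only in rows, so rows that do not move let the fingers close. The tool returns the time, the measured TCP pose, the force, the opening and the grip force at its end. only (a regular expression) keeps the lines of the reply that match it, lines (a string "A,B") keeps lines A to B, and quiet returns only ok. Input that does not fit is refused with a message, and nothing moves.
- readout.observe(): the state, without advancing time (a new reading comes with each control period).
- cams.get_image(name): name is "scene" or "top"; returns a dict with "image" (400x640x3 uint8, blue, green, red), "fx", "fy", "cx", "cy" (pixels), "cam_to_world" (4x4, takes a point from camera to world coordinates). Camera axes: x right, y down, z forward; pixel columns grow to the right and rows downward; lengths in m; the calibration is good to about 2 mm. A picture is of the moment at which its call begins. There is no depth.
- workorder.sign_off(): hands the job in; it is judged then, once.
Trained networks look in a picture, given as the dict that the camera call returned (one of the last four; its "shot" number tells which), for a name from the list of things; names that differ only in an ending like _2 or _b are one class to them, and where a whole thing is asked for, a point or a joint stands for the part that bears it (a point fixed in the world has none). Each returns a list of dicts, best first, with "score" (0 to 1); they miss things now and then, are a little off and sometimes report something else, mostly with a low value. They report only what shows in the picture. A call takes as long as a camera call. They do not tell look-alikes from the thing itself.
- spotter.boxes_of(picture, name): "centre" ([x, y, z] in m, in the coordinates of the camera as it stood for that picture, good to about 4 mm: the middle of the surface that is visible of it).
The state is a dict: "clock": time; "joints": joint angles; "dq": joint speeds; "joint_efforts": joint torques, N m; "position": TCP position; "ee_rot": TCP orientation; "force": force on the tool from outside, world axes, zero at the start; "ft_torque": the same for the moment, N m; "width": opening from 0.0 (shut) to 1.0 (fully open); "gripper_force": force on a finger pad.
Only numpy, scipy, OpenCV 4.12 (cv2) and the standard library are available. Lean on these libraries where they do the work, as an engineer would, in place of code of your own. Each camera call takes 0.05 s, during which the arm holds its last target. There are 200 camera calls.

## Task

Put the phone on charge without picking it up: with your fingertips push it along the desk, long way first, through the narrow gap between the two low blocks and on until it lies flat, centred over the round charging disc and in line with the gap. Do not lift or carry the phone or take it round the outside of the blocks, leave the mug, tape roll and stapler where they are, and take the hand off when done.

Things in the scene. Friction and masses are not known exactly. Their poses are not given: they have to be found in the camera images.
- phone: rugged work phone lying face up on the desk, a grey slab with a black screen, 140 mm long (its x) by 74 mm wide (its y) by 16 mm thick, about 0.26 kg, loose; origin at the centre of its underside, z up. It starts on the robot's right (-y) side, short of the gap, somewhat askew and off to one side of the gap's line. Either end may lead.
- charger: wireless charging disc let in flush with the desk top (under 1 mm proud, no step to push over): white disc with grey rim, 104 mm diameter, fixed; origin at its centre on the desk surface. Its x axis is the line of the gap and the direction to push, away from the gap: the middle of the gap lies on this axis about 120 mm before the disc (at about x = -0.12, y = 0 in the disc's frame).
- socket_block: aluminium desk power-socket block fixed to the desk, 80 mm along the gap (its x) by 70 mm across it (its y) by 48 mm high, edges rounded 6 mm; origin at the centre of its underside. It forms one side of the gap (either side), its long sides parallel to the disc's x axis.
- dock_block: black computer dock fixed to the desk, same size as the socket block (80 x 70 x 48 mm, edges rounded 6 mm), forming the other side of the gap; origin at the centre of its underside. The centres of the two blocks are 152 mm apart across the gap, so the gap is 82 mm wide (4 mm to spare on each side of the phone); along the gap they may be staggered by up to 10 mm.
- mug: white mug, 80 mm diameter, 95 mm high, loose, beyond the disc; leave it alone; origin at the centre of its underside
- tape: pale roll of clear tape lying flat, 90 mm diameter, 24 mm high, loose, beyond the disc; leave it alone; origin at the centre of its underside
- stapler: black stapler, 130 x 34 x 54 mm, loose, on the far side of the blocks; leave it alone; origin at the centre of its underside
Not all that is in view belongs to the job. Of the things that look like the phone, the largest one is meant.

How it is judged:
On the way:
1. the phone is in the gap between the two blocks, lengthwise (x of phone in the frame of charger between -0.15 and -0.09 m and y of phone in the frame of charger between -0.02 and 0.02 m and angle between the x axis of phone and the x axis of charger, either way round below 0.2 rad), for 0.05 s.
At the end, for the whole second after the job is handed in: The phone lies flat and at rest on the desk with its centre within 12 mm of the disc's centre and its length within 0.15 rad (about 9 degrees) of the disc's x axis, having passed lengthwise through the gap; mug, tape and stapler are within 15 mm of where they were (horizontal distance between phone and charger below 0.012 m and angle between the x axis of phone and the x axis of charger, either way round below 0.15 rad and angle between phone's own z axis and vertical below 0.05 rad and height (world z) of phone below 0.004 m and linear speed of phone below 0.02 m/s and distance of each of mug, tape, stapler from where it was at the start of the episode below 0.015 m); the robot touches nothing.
It fails at once if the phone is lifted (6 mm) or tipped (0.25 rad) (height (world z) of phone above 0.006 m or angle between phone's own z axis and vertical above 0.25 rad).
It fails at once if the phone is taken round the outside of a block (x of phone in the frame of charger between -0.16 and -0.08 m and (y of phone in the frame of charger above 0.06 m or y of phone in the frame of charger below -0.06 m)).
It fails at once if the mug, tape or stapler is moved by 15 mm (distance of any of mug, tape, stapler from where it was at the start of the episode above 0.015 m).
It also fails if it takes over 64 s, if anything falls off the work surface, if the arm or the gripper's body presses on something with over 40 N, if the wrist force passes 120 N, or if a joint passes its speed limit or range.

## Working session

There is one attempt and no reset: what is moved stays moved. The work goes in short steps, Python scripts to look and compute and a tool call to move; the robot and the scene stay as the last step left them, time stands still between calls to the robot, and variables do not carry over. Pictures are saved under pics/ and viewed, at most 10 in all, crops included, and the job is handed in when it is done.

```bash
mkdir -p pics; cat > h.py <<'E'
import numpy as np, cv2
from cell import readout, cams, workorder, spotter, arm
def ray(p,u,v,z):
    T=np.array(p["cam_to_world"]); d=T[:3,:3]@np.array([(u-p["cx"])/p["fx"],(v-p["cy"])/p["fy"],1]); o=T[:3,3]
    return o+d*(z-o[2])/d[2]
def proj(p,X):
    T=np.array(p["cam_to_world"]); c=T[:3,:3].T@(np.array(X)-T[:3,3]); return p["fx"]*c[0]/c[2]+p["cx"],p["fy"]*c[1]/c[2]+p["cy"]
def find(p,n,k=3):
    T=np.array(p["cam_to_world"])
    for b in spotter.boxes_of(p,n)[:k]:
        X=T[:3,:3]@np.array(b["centre"])+T[:3,3]; print(n,round(b["score"],2),X.round(3),np.round(proj(p,X)))
E
python3 - <<'E'
from h import *
for c in("top","scene"):
    p=cams.get_image(c); cv2.imwrite(f"pics/{c}0.png",p["image"])
    print(c,np.array(p["cam_to_world"]).round(2).tolist())
    for n in("phone","charger","socket_block","dock_block","mug","tape","stapler"): find(p,n)
s=readout.observe(); print(s["position"],s["ee_rot"],s["force"])
E
```

```text
top [[-0.01, -0.99, 0.16, 0.4], [-1.0, 0.01, 0.0, 0.09], [-0.0, -0.16, -0.99, 1.2], [0.0, 0.0, 0.0, 1.0]]
phone 0.89 [ 0.714 -0.115  0.013] [393. 158.]
phone 0.69 [ 0.554 -0.169  0.019] [413. 210.]
phone 0.67 [0.81  0.04  0.051] [341. 123.]
charger 0.87 [0.579 0.131 0.   ] [311. 204.]
socket_block 0.75 [0.646 0.014 0.047] [351. 178.]
dock_block 0.67 [0.498 0.019 0.047] [350. 229.]
mug 0.93 [0.505 0.392 0.041] [219. 228.]
tape 0.58 [0.704 0.366 0.026] [231. 162.]
stapler 0.8 [0.81  0.037 0.052] [342. 123.]
scene [[0.03, 0.84, -0.53, 1.03], [1.0, -0.04, 0.01, 0.11], [-0.01, -0.53, -0.84, 0.74], [0.0, 0.0, 0.0, 1.0]]
phone 0.96 [ 0.559 -0.172  0.018] [197. 202.]
phone 0.9 [ 0.396 -0.217  0.01 ] [190. 151.]
phone 0.9 [ 0.719 -0.114  0.013] [215. 267.]
charger 0.98 [0.582 0.132 0.005] [329. 209.]
socket_block 0.64 [0.664 0.01  0.051] [273. 233.]
dock_block 0.73 [0.515 0.012 0.048] [276. 176.]
mug 0.81 [0.518 0.383 0.059] [438. 168.]
tape 0.78 [0.716 0.363 0.027] [444. 255.]
stapler 0.88 [0.82  0.035 0.055] [283. 306.]
[ 0.18514121 -0.59695059  0.29223734] [ 3.10610866e+00  4.70512757e-01 -2.08011790e-05] [-0.63260321  0.1187964  -0.62236033]
```

View pics/top0.png

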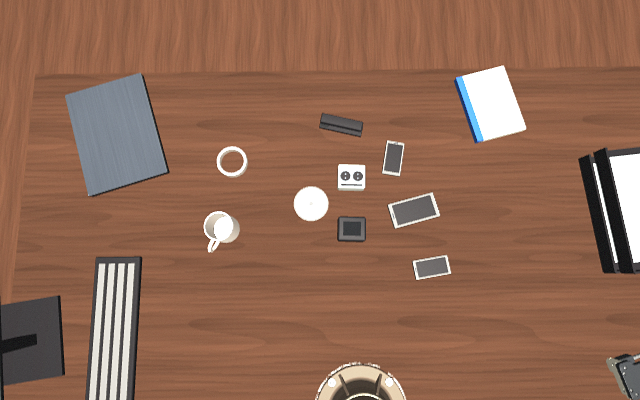

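View pics/scene0.png

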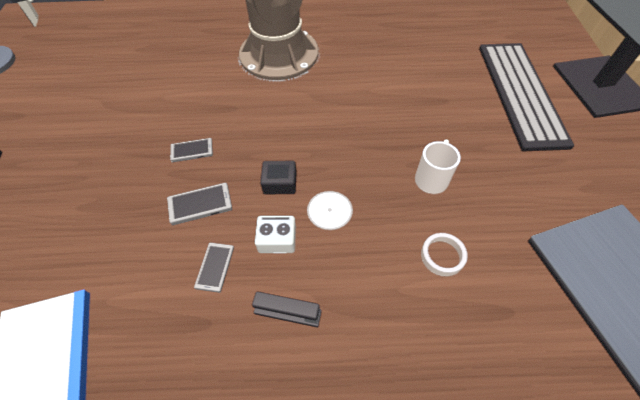

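The top view shows three phone look-alikes: (394,158) and (432,267), both small, and (414,210), the largest, so that is the one to use. The disc is at (311,204), the socket block at (351,178), the dock block at (351,229), the mug at (221,228), the tape at (231,161) and the stapler at (341,124). The scene view agrees, with the phone at (199,203). Next is a close crop, rectified to the desk plane.

```bash
cat >> h.py <<'E'
X0,X1,Y0,Y1=.40,.76,-.30,.22
def rect(p,z,s=1000):
    "world patch, u=(y1-y)*s, v=(x1-x)*s (x up, y left)"
    q=np.float32([[0,0],[(Y1-Y0)*s,0],[(Y1-Y0)*s,(X1-X0)*s],[0,(X1-X0)*s]])
    w=[(X1,Y1),(X1,Y0),(X0,Y0),(X0,Y1)]
    src=np.float32([proj(p,(a,b,z)) for a,b in w])
    return cv2.warpPerspective(p["image"],cv2.getPerspectiveTransform(src,q),(round((Y1-Y0)*s),round((X1-X0)*s)),flags=cv2.INTER_CUBIC)
def blobs(p,z,lo=700,hi=14000):
    "non-wood blobs: low saturation; returns list of (x,y,long,short,angle of long side in world)"
    r=rect(p,z); f=r.astype(int); m=((f[...,2]-f[...,0])<22).astype(np.uint8)
    m=cv2.morphologyEx(m,cv2.MORPH_CLOSE,np.ones((5,5)));out=[]
    for c in cv2.findContours(m,cv2.RETR_EXTERNAL,cv2.CHAIN_APPROX_NONE)[0]:
        if not lo<cv2.contourArea(c)<hi: continue
        b=cv2.boxPoints(cv2.minAreaRect(c)); w=np.c_[X1-b[:,1]/1000,Y1-b[:,0]/1000]
        e=[w[1]-w[0],w[2]-w[1]]; e.sort(key=np.linalg.norm); a=np.arctan2(e[1][1],e[1][0])%np.pi
        out.append((*w.mean(0).round(4),*(np.linalg.norm(e[1]).round(4),np.linalg.norm(e[0]).round(4)),round(a,3)))
    return out
E
python3 - <<'E'
from h import *
ims=[]
for c in("top","scene"):
    p=cams.get_image(c); ims.append(rect(p,.016))
    for z in(0,.016,.048):
        print(c,z); [print("  ",*b) for b in blobs(p,z)]
v=np.vstack(ims); cv2.imwrite("pics/rect0.png",cv2.resize(v,None,fx=.83,fy=.83))
E
```

```text
top 0
   0.4115 -0.214 0.106 0.021 1.571
   0.5025 0.0129 0.0834 0.0722 1.541
   0.5564 -0.1724 0.1434 0.0752 1.834
   0.5805 0.132 0.101 0.1 0.0
   0.6588 0.0098 0.0835 0.0795 1.531
   0.7146 -0.1178 0.1018 0.0555 2.958
top 0.016
   0.4115 -0.21 0.104 0.021 1.571
   0.5011 0.0138 0.0819 0.0715 1.542
   0.554 -0.1689 0.1414 0.0743 1.829
   0.578 0.1315 0.1 0.099 0.0
   0.6553 0.0109 0.0823 0.0785 1.531
   0.7123 -0.1155 0.104 0.0547 2.964
top 0.048
   0.411 -0.202 0.102 0.02 1.571
   0.4983 0.0162 0.08 0.0696 1.539
   0.5497 -0.1618 0.1374 0.0722 1.829
   0.573 0.131 0.098 0.096 0.0
   0.6484 0.0133 0.0801 0.0764 1.54
   0.7035 -0.1096 0.1004 0.0529 2.962
scene 0
   0.4115 -0.2155 0.107 0.021 1.571
   0.4812 0.0108 0.1004 0.0861 3.106
   0.5495 -0.1741 0.1435 0.0828 1.828
   0.5805 0.132 0.104 0.103 1.571
   0.638 0.0075 0.0944 0.089 3.108
   0.7116 -0.1192 0.1073 0.0574 2.962
scene 0.016
   0.418 -0.209 0.106 0.034 1.571
   0.4926 0.0129 0.098 0.0841 3.118
   0.5598 -0.168 0.1407 0.0812 1.827
   0.5905 0.1316 0.1013 0.101 1.713
   0.6467 0.01 0.0922 0.087 3.103
   0.7159 -0.1138 0.0996 0.0565 2.965
scene 0.048
   0.4254 -0.1969 0.1006 0.0597 1.718
   0.5165 0.0171 0.0938 0.0804 3.118
   0.5806 -0.1558 0.1344 0.0775 1.828
   0.61 0.1305 0.097 0.096 1.571
   0.6636 0.014 0.0883 0.083 3.103
   0.7236 -0.103 0.0831 0.0539 2.967
```

View pics/rect0.png

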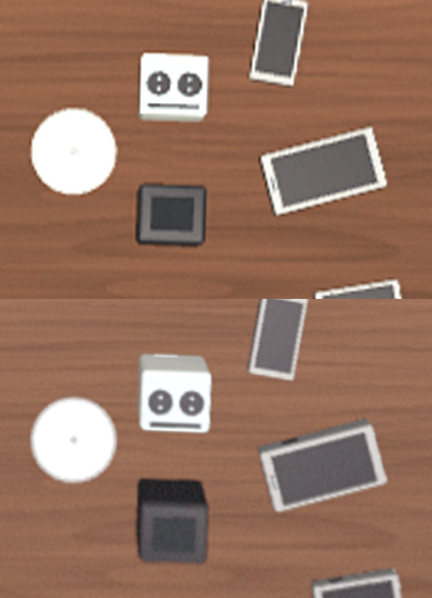

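The crop confirms the choice: the slab measures 141 x 74 mm, centred at about (0.554,-0.169), with its length at yaw 1.83. The disc is at (0.5805,0.132) and the gap axis is at yaw about 1.535. The phone needs a turn of about -0.29 rad and about 16 mm of +x. I'll first nudge its -x side near the front with the shut fingers, then push from the rear. First I turn the tool.

The rows are not in the units I measure in: shifts go in shares of 0.75 m and turns go in shares of 2 rad. I convert before sending: -0.14 rad is -0.07.

>>> tcp_steps(increments=[{"twist":-0.07,"jaw":0},{"twist":-0.07,"jaw":0},{"twist":-0.07,"jaw":0},{"twist":-0.07,"jaw":0},{"twist":-0.07,"jaw":0},{"twist":-0.07,"jaw":0},{"twist":-0.07,"jaw":0},{"twist":-0.07,"jaw":0},{"twist":-0.057,"jaw":0},{"jaw":0}], squeeze=10)

```text
clock: 1.9
position: [0.1849, -0.5971, 0.2922]
ee_rot: [2.26, 2.183, 0.0]
force: [-0.9, -0.6, -0.1]
width: 0.178
gripper_force: 0.0
```

```bash
cat >> h.py <<'E'
from scipy.spatial.transform import Rotation as Ro
def togo(x,y,z,yaw):
    s=readout.observe(); R=Ro.from_rotvec(s["ee_rot"]).as_matrix(); 
    c=np.arctan2(R[1,0],R[0,0]); d=R.T@(np.array([x,y,z])-s["position"])
    print("t",round(s["clock"],2),"pos",np.round(s["position"],4),"yaw",round(c,3),"tilt",R[2,:2].round(3),"F",np.round(s["force"],1),"go",d.round(4),"turn",round(-(yaw-c),3))
E
python3 -c "
from h import *
togo(.47,-.149,.12,1.535)"
```

```text
t 1.9 pos [ 0.1849 -0.5971  0.2922] yaw 1.536 tilt [0. 0.] F [-0.9 -0.6 -0.1] go [0.4576 0.2694 0.1722] turn 0.001
```

In the tool's units: 0.04 m is 0.0533, 0.024 m is 0.032.

>>> tcp_steps(increments=[{"x":0.0533,"y":0.032,"z":0.0133,"jaw":0},{"x":0.0533,"y":0.032,"z":0.0133,"jaw":0},{"x":0.0533,"y":0.032,"z":0.0133,"jaw":0},{"x":0.0533,"y":0.032,"z":0.0133,"jaw":0},{"x":0.0533,"y":0.032,"z":0.0133,"jaw":0},{"x":0.0533,"y":0.032,"z":0.0133,"jaw":0},{"x":0.0533,"y":0.032,"z":0.0133,"jaw":0},{"x":0.0533,"y":0.032,"z":0.0133,"jaw":0},{"x":0.0533,"y":0.032,"z":0.0133,"jaw":0},{"x":0.0533,"y":0.032,"z":0.0133,"jaw":0}])

```text
clock: 2.9
position: [0.4403, -0.2044, 0.1922]
ee_rot: [2.266, 2.175, 0.0]
force: [1.1, -0.2, -0.3]
width: 0.006
gripper_force: 0.0
```

```bash
python3 -c "
from h import *
togo(.47,-.149,.12,1.535)"
```

```text
t 2.9 pos [ 0.4403 -0.2044  0.1922] yaw 1.53 tilt [-0.     0.001] F [ 1.1 -0.2 -0.3] go [0.0566 0.0274 0.0721] turn -0.005
```

In the tool's units: 0.028 m is 0.0373, 0.02 m is 0.0267.

>>> tcp_steps(increments=[{"x":0.0373,"y":0.0187,"z":0.0267,"jaw":0},{"x":0.0373,"y":0.0187,"z":0.0267,"jaw":0},{"z":0.0267,"jaw":0},{"z":0.0267,"jaw":0},{"z":0.0267,"jaw":0},{"z":0.0267,"jaw":0},{"jaw":0}])

```text
clock: 3.6
position: [0.4682, -0.1507, 0.0704]
ee_rot: [-2.262, -2.175, 0.003]
force: [-0.1, -0.2, 0.2]
width: 0.008
gripper_force: 0.0
```

```bash
python3 - <<'E'
from h import *
togo(.47,-.149,.071,1.535)
p=cams.get_image("scene"); v=cv2.resize(p["image"][100:300,120:380],None,fx=3,fy=3); cv2.imwrite("pics/s1.png",v)
E
```

```text
t 3.6 pos [ 0.4682 -0.1507  0.0704] yaw 1.532 tilt [ 0.001 -0.004] F [-0.1 -0.2  0.2] go [ 0.0018  0.0017 -0.0006] turn -0.003
```

View pics/s1.png

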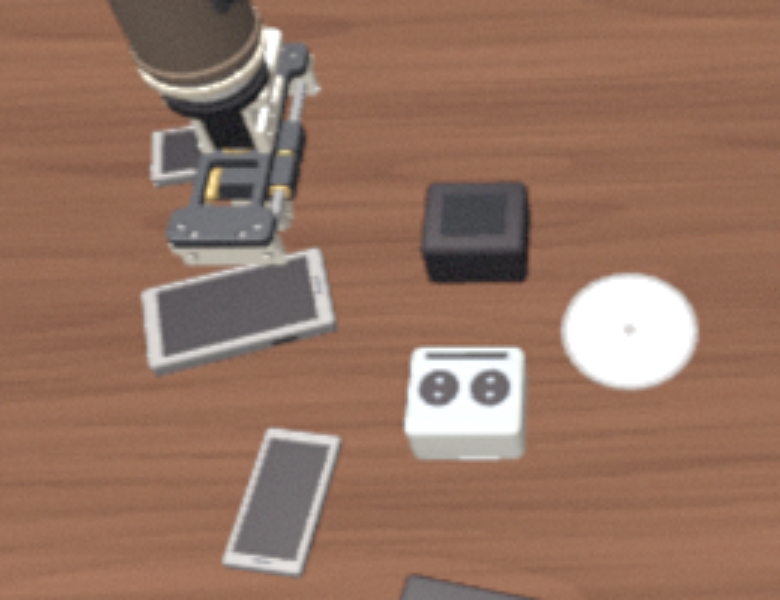

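The hand stands beside the phone's -x side (crop 230,250), with the phone undisturbed at (240,310). Now a gentle side push.

In the tool's units: 0.005 m is 0.0067, 0.003 m is 0.004.

>>> tcp_steps(increments=[{"y":0.0067,"jaw":0},{"y":0.0067,"jaw":0},{"y":0.0067,"jaw":0},{"y":0.0067,"jaw":0},{"y":0.0067,"jaw":0},{"y":0.0067,"jaw":0},{"y":0.0067,"jaw":0},{"y":0.0067,"jaw":0},{"y":0.004,"jaw":0},{"jaw":0}])

```text
clock: 4.65
position: [0.513, -0.1524, 0.0722]
ee_rot: [2.261, 2.181, 0.001]
force: [-1.4, 1.7, 1.9]
width: 0.005
gripper_force: 1.0
```

```bash
cat >> h.py <<'E'
C=np.array([.5805,.132]); YA=1.535; D=np.array([np.cos(YA),np.sin(YA)]); N=np.array([-D[1],D[0]])
def phone(cam="scene",z=.016):
    "in charger frame: s, lateral (left +), angle"
    p=cams.get_image(cam)
    for b in blobs(p,z):
        if .12<b[2]<.2: d=np.array(b[:2])-C; print(cam,b,"s",(d@D).round(4),"lat",(d@N).round(4),"ang",round(b[4]-YA,3))
    return p
E
python3 - <<'E'
from h import *
togo(.52,-.149,.071,1.535)
phone(); p=phone("top"); cv2.imwrite("pics/s2.png",cv2.resize(rect(p,.016),None,fx=1.4,fy=1.4))
E
```

```text
t 4.65 pos [ 0.513  -0.1524  0.0722] yaw 1.535 tilt [0.    0.001] F [-1.4  1.7  1.9] go [0.0036 0.0069 0.0012] turn -0.0
```

View pics/s2.png

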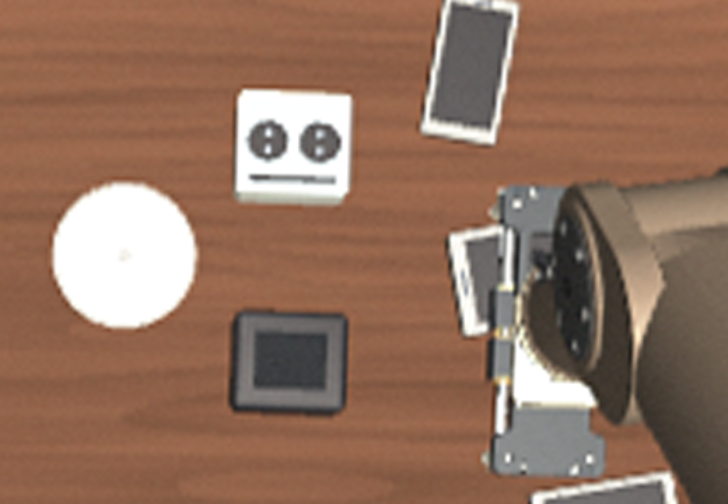

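The view shows the phone's front edge at (450,233)-(470,335), still turned by about 0.17, with its centre at about x 0.557 where 0.571 is wanted. Push about 11 mm more, then retreat and measure.

In the tool's units: -0.045 m is -0.06, -0.04 m is -0.0533.

>>> tcp_steps(increments=[{"y":0.0053,"jaw":0},{"y":0.0053,"jaw":0},{"y":0.004,"jaw":0},{"jaw":0},{"y":-0.0267,"jaw":0},{"y":-0.0267,"jaw":0},{"x":-0.0267,"z":-0.0533,"jaw":0},{"x":-0.0533,"z":-0.0533,"jaw":0},{"x":-0.06,"jaw":0},{"x":-0.06,"jaw":0}])

```text
clock: 5.75
position: [0.4794, -0.2988, 0.1495]
ee_rot: [2.257, 2.179, 0.002]
force: [0.7, -0.7, -0.9]
width: 0.004
gripper_force: 0.0
```

>>> tcp_steps(increments=[{"x":-0.06,"jaw":0.25},{"x":-0.06,"jaw":0.25},{"jaw":0.25}])

```text
clock: 6.05
position: [0.4729, -0.3951, 0.1474]
ee_rot: [2.269, 2.168, -0.005]
force: [-0.8, -0.2, 0.3]
width: 0.214
gripper_force: 0.0
```

```bash
python3 - <<'E'
from h import *
phone(); p=phone("top"); togo(.565,-.285,.071,1.535); cv2.imwrite("pics/s3.png",cv2.resize(rect(p,.016),None,fx=1.4,fy=1.4))
E
```

```text
scene (np.float32(0.5828), np.float32(-0.1754), np.float32(0.1411), np.float32(0.0798), np.float32(1.674)) s -0.3071 lat -0.0133 ang 0.139
top (np.float32(0.5771), np.float32(-0.1761), np.float32(0.1408), np.float32(0.0738), np.float32(1.671)) s -0.308 lat -0.0076 ang 0.136
t 6.15 pos [ 0.4746 -0.3882  0.1473] yaw 1.532 tilt [-0.     0.001] F [-0.7  1.6 -0.2] go [0.1067 0.0862 0.0763] turn -0.003
```

View pics/s3.png

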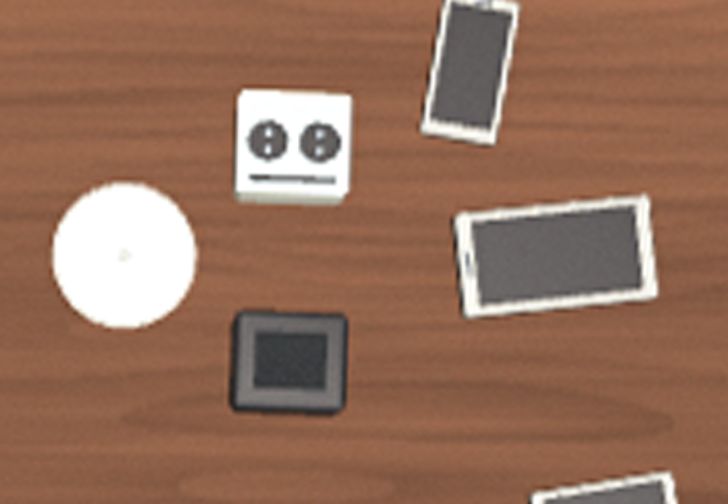

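The phone now sits with its front on the axis and its rear 17 mm to the +x side (angle +0.137). I'll nudge the rear part from its +x side.

In the tool's units: 0.035 m is 0.0467, 0.03 m is 0.04.

>>> tcp_steps(increments=[{"x":0.0133,"y":0.0467,"jaw":0},{"x":0.0133,"y":0.0467,"jaw":0},{"x":0.0133,"y":0.0467,"jaw":0},{"x":0.0333,"y":0.04,"jaw":0},{"x":0.04,"y":0.0267,"jaw":0},{"x":0.04,"y":0.02,"jaw":0},{"x":0.04,"y":0.0067,"jaw":0},{"x":0.04,"z":0.0133,"jaw":0},{"jaw":0}])

```text
clock: 7.05
position: [0.6569, -0.209, 0.1368]
ee_rot: [-2.248, -2.189, -0.005]
force: [0.5, 1.4, -0.1]
width: 0.002
gripper_force: 0.0
```

```bash
python3 -c "
from h import *
togo(.656,-.202,.071,1.535)"
```

```text
t 7.05 pos [ 0.6569 -0.209   0.1368] yaw 1.544 tilt [ 0.005 -0.001] F [ 0.5  1.4 -0.1] go [ 0.0067 -0.001   0.0659] turn 0.009
```

In the tool's units: 0.022 m is 0.0293, 0.021 m is 0.028.

>>> tcp_steps(increments=[{"x":0.0053,"z":0.0293,"jaw":0},{"x":0.004,"z":0.0293,"jaw":0},{"z":0.028,"jaw":0},{"y":-0.008,"jaw":0},{"y":-0.008,"jaw":0},{"y":-0.008,"jaw":0},{"y":-0.008,"jaw":0},{"y":-0.008,"jaw":0},{"y":-0.008,"jaw":0},{"jaw":0}])

```text
clock: 8.05
position: [0.6203, -0.2102, 0.0735]
ee_rot: [2.261, 2.179, 0.001]
force: [0.9, -0.2, 3.3]
width: 0.005
gripper_force: 1.3
```

>>> tcp_steps(increments=[{"y":0.0267,"jaw":0},{"y":0.0267,"jaw":0},{"z":-0.0533,"jaw":0},{"x":-0.0267,"z":-0.04,"jaw":0},{"x":-0.0533,"y":-0.0133,"jaw":0},{"x":-0.06,"y":-0.0133,"jaw":0},{"x":-0.06,"y":-0.0133,"jaw":0.25},{"x":-0.06,"y":-0.0133,"jaw":0.25},{"jaw":0.25}])

```text
clock: 8.95
position: [0.6084, -0.4144, 0.1417]
ee_rot: [2.272, 2.168, -0.01]
force: [-0.6, -1.4, 0.7]
width: 0.214
gripper_force: 0.0
```

```bash
python3 - <<'E'
from h import *
phone(); p=phone("top"); togo(.572,-.285,.071,1.535)
E
```

```text
scene (np.float32(0.5759), np.float32(-0.1725), np.float32(0.1417), np.float32(0.0796), np.float32(1.596)) s -0.3045 lat -0.0063 ang 0.061
top (np.float32(0.57), np.float32(-0.1728), np.float32(0.1404), np.float32(0.074), np.float32(1.592)) s -0.305 lat -0.0004 ang 0.057
t 9.05 pos [ 0.612  -0.4063  0.1418] yaw 1.531 tilt [ 0.    -0.002] F [-0.3  1.1 -0.2] go [ 0.1196 -0.0446  0.0709] turn -0.004
```

In the tool's units: 0.03 m is 0.04, 0.026 m is 0.0347.

>>> tcp_steps(increments=[{"x":0.04,"y":-0.02,"jaw":0.35},{"x":0.04,"y":-0.02,"jaw":0.35},{"x":0.04,"y":-0.02,"jaw":0.35},{"x":0.0347,"y":-0.008,"z":0.0133,"jaw":0.35},{"z":0.0267,"jaw":0.35},{"z":0.0267,"jaw":0.35},{"z":0.028,"jaw":0.35},{"jaw":0.35}])

```text
clock: 9.85
position: [0.5653, -0.2841, 0.069]
ee_rot: [-2.254, -2.18, 0.002]
force: [-0.4, -1.0, 0.8]
width: 0.349
gripper_force: 0.0
```

```bash
python3 -c "
from h import *
togo(.566,-.278,.071,1.535)"
```

```text
t 9.85 pos [ 0.5653 -0.2841  0.069 ] yaw 1.537 tilt [ 0.003 -0.005] F [-0.4 -1.   0.8] go [ 0.0061  0.0005 -0.0019] turn 0.002
```

>>> tcp_steps(increments=[{"x":0.0133,"jaw":0.35},{"x":0.0133,"jaw":0.35},{"x":0.0107,"jaw":0.35},{"x":0.0107,"jaw":0.35},{"x":0.0107,"jaw":0.35},{"x":0.0107,"jaw":0.35},{"x":0.0107,"jaw":0.35},{"x":0.0107,"jaw":0.35},{"x":0.0067,"jaw":0.35},{"jaw":0.35}])

```text
clock: 10.85
position: [0.5693, -0.2124, 0.0715]
ee_rot: [-2.259, -2.182, -0.001]
force: [0.1, 0.1, 0.3]
width: 0.348
gripper_force: 0.0
```

```bash
python3 - <<'E'
from h import *
p=phone("top"); togo(.57,-.19,.071,1.535); q=cams.get_image("scene")
a=rect(p,.016);b=rect(q,.016); cv2.imwrite("pics/s4.png",cv2.resize(np.vstack([a,b]),None,fx=.83,fy=.83))
E
```

```text
t 10.9 pos [ 0.5691 -0.2127  0.0713] yaw 1.536 tilt [ 0.001 -0.001] F [ 0.5 -0.6 -0.4] go [0.0227 0.0001 0.0004] turn 0.001
```

View pics/s4.png

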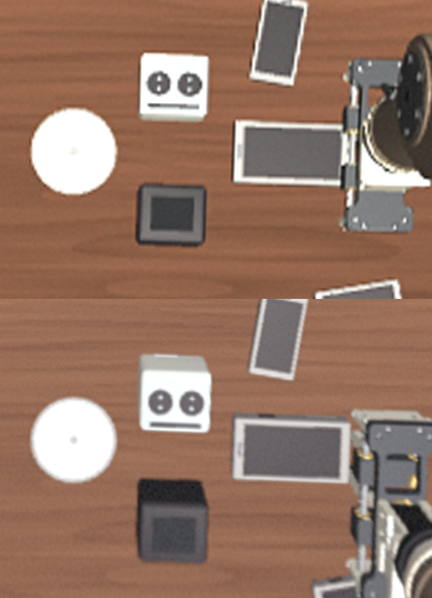

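The phone now lies straight, pointing at the gap. I'll compare its edges with the gap edges numerically.

```bash
cat >> h.py <<'E'
def edges(p,z,y0,y1,x0,x1):
    "min/max x of non-wood at rows y0..y1, window x0..x1"
    f=rect(p,z).astype(int); m=(f[...,2]-f[...,0])<22
    for y in np.linspace(y0,y1,4):
        c=round((Y1-y)*1000); r=np.array([i for i in range(len(m)) if m[i,c] and x0<X1-i/1000<x1])
        print("  y",round(y,3),"x",(X1-r.max()/1000).round(4),(X1-r.min()/1000).round(4))
E
python3 - <<'E'
from h import *
p=cams.get_image("top")
print("phone z.016"); edges(p,.016,-.12,-.07,.5,.65)
print("socket z0"); edges(p,0,-.015,.035,.59,.75)
print("dock z0"); edges(p,0,-.015,.035,.42,.57)
E
```

```text
phone z.016
  y -0.12 x 0.54 0.611
  y -0.103 x 0.54 0.611
  y -0.087 x 0.541 0.613
  y -0.07 x 0.541 0.614
socket z0
  y -0.015 x 0.619 0.696
  y 0.002 x 0.619 0.697
  y 0.018 x 0.62 0.697
  y 0.035 x 0.62 0.699
dock z0
  y -0.015 x 0.466 0.537
  y 0.002 x 0.467 0.538
  y 0.018 x 0.467 0.538
  y 0.035 x 0.468 0.539
```

In the tool's units: 0.008 m is 0.0107, 0.006 m is 0.008.

>>> tcp_steps(increments=[{"x":0.0107,"jaw":0.35},{"x":0.0107,"jaw":0.35},{"x":0.0107,"y":-0.0007,"jaw":0.35},{"x":0.0107,"jaw":0.35},{"x":0.0107,"jaw":0.35},{"x":0.0107,"y":-0.0007,"jaw":0.35},{"x":0.0107,"jaw":0.35},{"x":0.0107,"jaw":0.35},{"x":0.008,"y":-0.0007,"jaw":0.35},{"jaw":0.35}])

```text
clock: 12.0
position: [0.5705, -0.1416, 0.0717]
ee_rot: [-2.258, -2.183, -0.002]
force: [-0.2, 0.6, -0.4]
width: 0.35
gripper_force: 0.0
```

```bash
python3 - <<'E'
from h import *
p=cams.get_image("top")
togo(.5795,.051,.071,1.54)
edges(p,.016,-.04,0.01,.542,.618)
print("front cols"); f=rect(p,.016).astype(int); m=(f[...,2]-f[...,0])<22
for x in(.555,.575,.595):
    r=[Y1-c/1000 for c in range(160,500) if m[round((X1-x)*1000),c]]; print(x,max(r))
E
```

```text
t 12.05 pos [ 0.5705 -0.1423  0.0717] yaw 1.537 tilt [0.001 0.   ] F [-0.6 -0.7 -0.5] go [0.1934 0.0024 0.0009] turn -0.003
  y -0.04 x 0.543 0.613
  y -0.023 x 0.543 0.614
  y -0.007 x 0.543 0.617
  y 0.01 x 0.545 0.617
front cols
0.555 0.010000000000000009
0.575 0.009000000000000008
0.595 0.009000000000000008
```

In the tool's units: 0.01 m is 0.0133, 0.009 m is 0.012.

>>> tcp_steps(increments=[{"x":0.012,"jaw":0.35},{"x":0.0133,"y":-0.0007,"jaw":0.35},{"x":0.0133,"jaw":0.35},{"x":0.0133,"jaw":0.35},{"x":0.0133,"y":-0.0007,"jaw":0.35},{"x":0.0133,"jaw":0.35},{"x":0.0133,"jaw":0.35},{"x":0.0133,"y":-0.0007,"jaw":0.35},{"x":0.008,"jaw":0.35},{"jaw":0.35}])

```text
clock: 13.05
position: [0.5719, -0.0572, 0.0716]
ee_rot: [-2.259, -2.183, -0.001]
force: [-0.2, 0.3, 0.1]
width: 0.352
gripper_force: 0.0
```

```bash
python3 - <<'E'
from h import *
p=cams.get_image("top"); q=cams.get_image("scene")
togo(.5795,.051,.071,1.54)
cv2.imwrite("pics/s5.png",cv2.resize(np.vstack([rect(p,.016),rect(q,.016)]),None,fx=.83,fy=.83))
E
```

```text
t 13.15 pos [ 0.5719 -0.0587  0.0716] yaw 1.535 tilt [0. 0.] F [ 0.3 -0.7  0.6] go [0.1099 0.0037 0.0006] turn -0.005
```

View pics/s5.png

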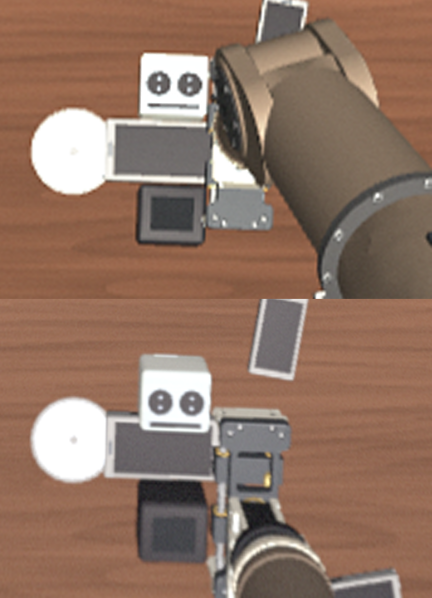

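The phone is in the gap, lengthwise, with its front just on the disc (front edge at column 107 in the top half). The spread fingers would pass close to the dock block, so I'll back off slightly, narrow the fingers, recentre and go on.

In the tool's units: 0.01 m is 0.0133, -0.005 m is -0.0067.

>>> tcp_steps(increments=[{"x":-0.0067,"jaw":0.15},{"y":0.0067,"jaw":0.15},{"jaw":0.15},{"x":0.0107,"jaw":0.15},{"x":0.0133,"jaw":0.15},{"x":0.0133,"y":-0.0007,"jaw":0.15},{"x":0.0133,"jaw":0.15},{"x":0.0133,"jaw":0.15},{"x":0.0133,"y":-0.0007,"jaw":0.15},{"x":0.008,"jaw":0.15}])

```text
clock: 14.15
position: [0.5778, 0.0015, 0.0716]
ee_rot: [-2.259, -2.182, -0.0]
force: [0.9, -1.1, -0.7]
width: 0.148
gripper_force: 0.8
```

```bash
cat > m.py <<'E'
from h import *
p=cams.get_image("top"); togo(.5795,.051,.071,1.54)
# phone front: grey frame vs white disc & wood -> dark screen mask
g=cv2.cvtColor(rect(p,.016),cv2.COLOR_BGR2GRAY); f=rect(p,.016).astype(int)
m=((g<130)&((f[...,2]-f[...,0])<22)).astype(np.uint8)
i0,i1=round((X1-.618)*1000),round((X1-.54)*1000)
m[:i0]=0; m[i1:]=0; m=cv2.morphologyEx(m,cv2.MORPH_OPEN,np.ones((5,5)))
c=max(cv2.findContours(m,cv2.RETR_EXTERNAL,cv2.CHAIN_APPROX_NONE)[0],key=cv2.contourArea)
b=cv2.boxPoints(cv2.minAreaRect(c)); print("screen corners",[((X1-v/1000).round(4),(Y1-u/1000).round(4)) for u,v in b])
cv2.imwrite("pics/last.png",cv2.resize(rect(p,.016),None,fx=1.4,fy=1.4))
E
python3 m.py
```

```text
t 14.2 pos [0.5779 0.0024 0.0717] yaw 1.537 tilt [0.001 0.   ] F [ 1.   1.  -0.1] go [ 0.0486 -0.0001  0.0007] turn -0.003
screen corners [(np.float32(0.552), np.float32(0.1404)), (np.float32(0.6103), np.float32(0.1388)), (np.float32(0.6073), np.float32(0.0315)), (np.float32(0.549), np.float32(0.0331))]
```

In the tool's units: 0.008 m is 0.0107, 0.006 m is 0.008.

>>> tcp_steps(increments=[{"x":0.0107,"jaw":0.15},{"x":0.0107,"jaw":0.15},{"x":0.0107,"y":-0.0007,"jaw":0.15},{"x":0.0107,"jaw":0.15},{"x":0.008,"jaw":0.15},{"x":0.0053,"jaw":0.15},{"x":0.0027,"jaw":0.15},{"jaw":0.15}])

```text
clock: 15.0
position: [0.5791, 0.0444, 0.0716]
ee_rot: [-2.261, -2.181, -0.001]
force: [-0.4, -0.8, -0.7]
width: 0.153
gripper_force: 0.0
```

```bash
python3 m.py
```

```text
t 15.05 pos [0.5791 0.0443 0.0716] yaw 1.535 tilt [0. 0.] F [ 0.4 -0.1 -0.2] go [0.0067 0.0002 0.0006] turn -0.005
screen corners [(np.float32(0.618), np.float32(0.183)), (np.float32(0.618), np.float32(0.065)), (np.float32(0.55), np.float32(0.065)), (np.float32(0.55), np.float32(0.183))]
```

View pics/last.png

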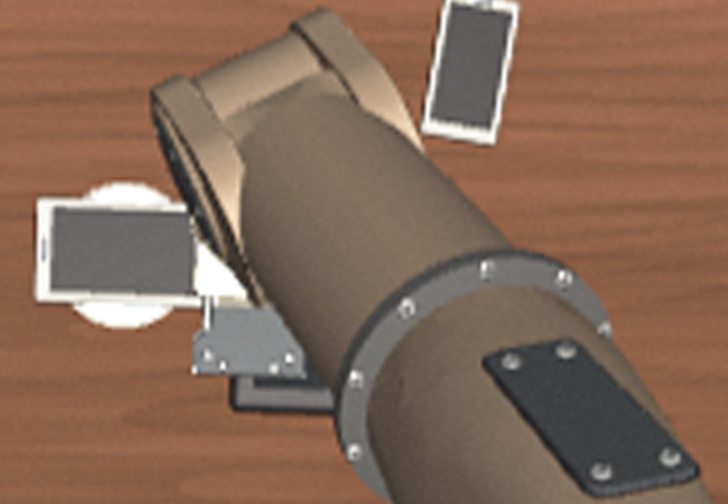

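The top view shows the phone over the disc, its front edge at column 37 (y≈0.194), so its centre is at about 0.124-0.125. It needs about 7 mm more; then I retreat back through the gap, raise the hand and check.

In the tool's units: -0.045 m is -0.06, -0.04 m is -0.0533.

>>> tcp_steps(increments=[{"x":0.004,"jaw":0.15},{"x":0.004,"jaw":0.15},{"x":0.002,"jaw":0.15},{"jaw":0.15},{"x":-0.0133,"jaw":0.15},{"x":-0.0133,"jaw":0.15},{"z":-0.0533,"jaw":0.15},{"z":-0.06,"jaw":0.15},{"x":-0.0533,"z":-0.04,"jaw":0.15},{"x":-0.06,"jaw":0.15}])

```text
clock: 16.05
position: [0.578, -0.0533, 0.1915]
ee_rot: [2.254, 2.181, 0.01]
force: [0.6, -1.1, -0.7]
width: 0.152
gripper_force: 0.0
```

>>> tcp_steps(increments=[{"x":-0.06,"jaw":0.15},{"x":-0.06,"jaw":0.15},{"x":-0.06,"jaw":0.15},{"x":-0.06,"jaw":0.15},{"x":-0.06,"jaw":0.15},{"jaw":0.15}])

```text
clock: 16.65
position: [0.5645, -0.2884, 0.1861]
ee_rot: [2.272, 2.167, -0.007]
force: [-0.7, 0.8, 0.4]
width: 0.146
gripper_force: 0.0
```

```bash
cat > f.py <<'E'
from h import *
for n in("mug","tape","stapler"):pass
p=cams.get_image("top")
for n in("mug","tape","stapler"): find(p,n,1)
f=rect(p,.016); g=cv2.cvtColor(f,cv2.COLOR_BGR2GRAY); m=((g<130)&((f[...,2].astype(int)-f[...,0])<22)).astype(np.uint8)
for c in cv2.findContours(cv2.morphologyEx(m,cv2.MORPH_OPEN,np.ones((5,5))),cv2.RETR_EXTERNAL,cv2.CHAIN_APPROX_NONE)[0]:
    (u,v),wh,a=cv2.minAreaRect(c)
    if min(wh)>40: print("dark",round(X1-v/1000,4),round(Y1-u/1000,4),wh,a)
w=(f[...,2].astype(int)-f[...,0])<22
for x in(.555,.58,.605):
    r=[Y1-c/1000 for c in range(0,200) if w[round((X1-x)*1000),c]]; print("row x",x,min(r),max(r))
for y in(.19,.07):
    r=[X1-i/1000 for i in range(360) if w[i,round((Y1-y)*1000)] and .52<X1-i/1000<.64]; print("col y",y,min(r),max(r))
cv2.imwrite("pics/last2.png",cv2.resize(f,None,fx=1.4,fy=1.4)); togo(.5,0,.2,1.535)
E
python3 f.py
```

```text
mug 0.76 [0.504 0.396 0.036] [218. 229.]
tape 0.7 [0.647 0.01  0.045] [352. 177.]
stapler 0.68 [0.808 0.039 0.055] [341. 123.]
dark 0.5012 0.0138 (81.7806396484375, 70.96742248535156) 1.7357045412063599
dark 0.5811 0.1323 (115.67443084716797, 57.997650146484375) 2.101654291152954
dark 0.7131 -0.1162 (43.90163803100586, 84.60655212402344) 10.3888578414917
row x 0.555 0.065 0.202
row x 0.58 0.064 0.201
row x 0.605 0.063 0.2
col y 0.19 0.546 0.617
col y 0.07 0.542 0.613
t 16.85 pos [ 0.5672 -0.2777  0.1865] yaw 1.535 tilt [ 0.001 -0.   ] F [0.5 0.3 0.5] go [ 0.2751 -0.0771 -0.0133] turn 0.0
```

View pics/last2.png

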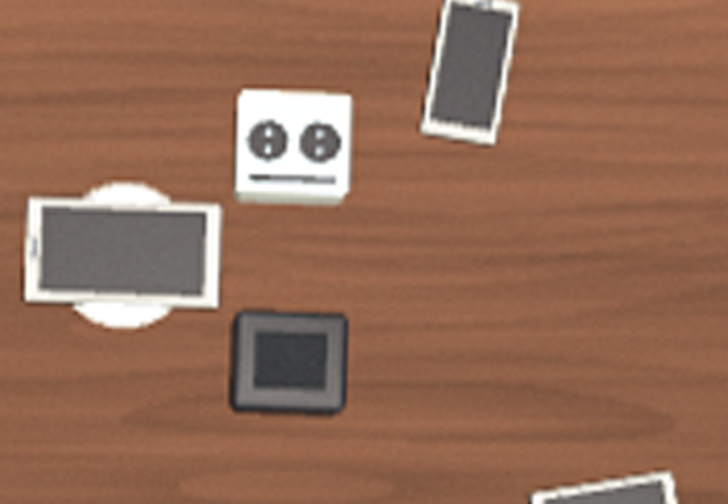

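The phone lies flat at about (0.580,0.1325), against the disc at (0.5805,0.132), and is aligned within about 0.03 rad. The hand is clear and nothing else was approached. The "tape" hit was a false detection on the socket block.

```bash
python3 -c "
from cell import workorder
print(workorder.sign_off())"
```

```text
the job is handed in; nothing more can be done
None
```

The phone went lengthwise through the gap by pushing alone, never lifted, and lies centred on the disc within about 1 mm and in line within about 0.03 rad; the hand is clear and the job is handed in at about 17 s (no verdict returned, and the tape's final position was not re-measured, though the arm never went near it).

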